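# Push the row of card cartons up to the end stop

### The job

Four small card cartons stand in a touching row in the aluminium channel rail. With your fingertips gently push the row along the rail as one train, without pinching or picking anything up or letting the row come apart, until the front carton rests against the upright end stop and all four stand touching in a tight row; then take the hand away. Leave the hand stamp, glue bottle and tape roll where they are.

Things in the scene. Friction and masses are not known exactly. Their poses are not given: they have to be found in the camera images.
- rail: fixed aluminium channel lying across the robot's front, 400 mm long along its own y axis, 83 mm wide over all; its floor is 8 mm above the table, between side lips 63 mm apart whose tops are 22 mm above the table; origin at the middle of its length and width, on the table; z up. Its yaw is within 0.4 rad. The stop closes one end, the other is open.
- stop: fixed upright steel plate at one end of the rail (either end: its position tells which), 83 mm wide across the rail, 8 mm thick along it, its top 50 mm above the table; origin at the centre of its foot on the table, 204 mm from the rail's origin, its inner face 200 mm from it; rigid, so the push force rises steeply once the row is home
- end_bar: fixed steel bar at the other, open end of the rail, 83 mm wide, 8 mm thick, 8 mm tall: flush with the channel floor; origin at the centre of its underside, 204 mm from the rail's origin
- carton1: closed cardboard carton of reply cards, 60 mm wide (across the rail), 45 mm long (along the rail), 60 mm tall, about 150 g, loose in the channel; origin at the centre of its underside, x across the rail, y along it, z up. The row runs carton1 to carton4 in the rail's +y direction; the stop's place decides which end leads. At the start the leading face is 60 to 150 mm from the stop.
- carton2: closed cardboard carton of reply cards, 60 mm wide (across the rail), 45 mm long (along the rail), 60 mm tall, about 150 g, loose in the channel; origin at the centre of its underside, x across the rail, y along it, z up. Number 2 of the row, counted in the rail's +y direction, touching its neighbours (0.5 mm or less between them). The whole row slides under about 2 to 7 N.
- carton3: closed cardboard carton of reply cards, 60 mm wide (across the rail), 45 mm long (along the rail), 60 mm tall, about 150 g, loose in the channel; origin at the centre of its underside, x across the rail, y along it, z up. Number 3 of the row, counted in the rail's +y direction, touching its neighbours (0.5 mm or less between them). The whole row slides under about 2 to 7 N.
- carton4: closed cardboard carton of reply cards, 60 mm wide (across the rail), 45 mm long (along the rail), 60 mm tall, about 150 g, loose in the channel; origin at the centre of its underside, x across the rail, y along it, z up. Number 4 of the row, counted in the rail's +y direction, touching its neighbours (0.5 mm or less between them). The whole row slides under about 2 to 7 N.
- stamp: bystander: turned wooden hand stamp standing on its foot, 44 mm in diameter, 78 mm tall, on the table on the rail's +x side, its axis at least 110 mm from the rail's centre line; origin at the centre of its underside
- glue_bottle: bystander: white plastic bottle standing on the table on the rail's +x side, 38 mm in diameter, 100 mm tall, its axis at least 110 mm from the rail's centre line; origin at the centre of its underside
- tape_roll: bystander: roll of clear tape lying flat on the table on the rail's -x side, 64 mm in diameter, 19 mm tall, its centre at least 115 mm from the rail's centre line; origin at the centre of its underside

How it is judged:
By the outcome, as a careful person would: the job done as asked, in the order asked, and still so for the second after the job is handed in, with the robot touching nothing.
It also fails if it takes over 38 s, if anything falls off the work surface, if the arm or the gripper's body presses on something with over 40 N, if the wrist force passes 120 N, or if a joint passes its speed limit or range.

### The arm

A 7-joint arm with a two-finger parallel gripper is mounted at the origin on the work surface. World frame = base frame: x ahead of the robot, y to its left, z up, the work surface at z = 0. Lengths are in mm, angles in degrees, forces in N, time in s.
With the tool pointing down it reaches from about 350 to 900 mm from the base axis. Payload 19.9 kg.
Tool frame: the origin (TCP) lies midway between the tips of the shut fingers; the grasp point (between the pads) lies 19 mm behind it; x points along the fingers, y is the direction in which the jaws open and shut, and the axes are right-handed (so a half turn about x gives the same grasp; the last joint's range is limited). The gripper opens to 94 mm and grips with 3 to 60 N. Pads are 16 mm wide; open, the fingers measure 119 mm over their backs; the gripper's body (75 mm by 177 mm) begins 78 mm behind the grasp point.
Start: joints at [-76.862, 23.915, -0.59, 92.452, 0.269, 63.638, -3.037], TCP at [167.179, 602.204, 205.425] pointing down, gripper open.
Joint ranges: [-161.28, 161.28], [-22.2, 115.67], [-73.04, 71.86], [3.21, 147.25], [-68.34, 248.33], [10.77, 114.83], [-161.83, 161.83]. Speed limits (degrees/s): [108.29, 108.29, 136.94, 136.94, 172.46, 172.46, 172.46].

### API

Orientations are given as [roll, pitch, yaw] about the fixed x, y, z axes, in that order (R = Rz(yaw) Ry(pitch) Rx(roll)).
In Python, from cell import r gives the robot as it stands. The module is installed in compiled form; this text tells all that it offers. Calls block until the motion is done:
- r.move_ptp(position, orientation): joint-space move of the TCP to a pose.
- r.move_l(position, frame=None, vel=150, max_force=None): straight line of the TCP; frame=None keeps the orientation; vel is the mean speed in mm/s. With max_force (N) it stops when the force on the tool has changed by that much, and returns True; else False.
- r.movej(angles): joint-space move.
- r.command_gripper(opening, effort=None): finger opening in mm; effort is the grip in N (None keeps the last); returns when the fingers have stopped.
- r.pause(seconds).
- r.solve_ik(position, orientation): joint angles nearest the present ones, or None.
- r.read_camera(name): name is "scene" or "top"; returns (picture, depth): 384x512x3 uint8, red, green, blue; 384x512 float32, mm along the optical axis (not along the pixel's ray), 0 where there is no reading.
- r.get_calibration(name): a dict with "mtx" (3x3 intrinsics, pixels), "k1" (the pictures are not rectified: a ray, as slopes to the right and down, at radius r is drawn at 1 + k1 r^2 times it, then the intrinsics apply), "xyz" and "attitude" of the camera in the world. Camera axes: x right, y down, z forward; pixel columns grow to the right and rows downward; lengths in mm; the calibration is good to about 2 mm. A picture is of the moment at which its call begins. get_calibration takes no time and is no camera call.
A pose or a line that the arm cannot do raises r.MotionError and nothing moves.
- r.close_job(): hands the job in, once; it reports no verdict.
Readings, each from a call of its own:
- r.read_t(): time.
- r.read_joints(): joint angles.
- r.read_joint_velocities(): joint speeds.
- r.read_tau(): joint torques, N m.
- r.read_eef_pos(): TCP position.
- r.read_tool_rot(): TCP orientation.
- r.read_force(): force on the tool from outside, world axes, zero at the start.
- r.read_moment(): the same for the moment, N m.
- r.read_width(): finger opening in mm.
Only numpy, scipy, OpenCV 4.12 (cv2) and the standard library are available. Lean on these libraries where they do the work, as an engineer would, in place of code of your own. Each camera call takes 0.05 s, during which the arm holds its last target.

## Working session

There is one attempt and no reset: what is moved stays moved. The work goes in short steps, each a Python script; the robot and the scene stay as the last script left them, time stands still between calls to the robot, and variables do not carry over. Pictures are saved under pics/ and viewed, and the job is handed in when it is done.

```bash
mkdir -p pics; python3 - <<'E'
from cell import r
import cv2, numpy as np
for n in ("scene","top"):
    p,d=r.read_camera(n); np.savez(f"{n}0.npz",p=p,d=d)
    cv2.imwrite(f"pics/{n}0.png",p[:,:,::-1])
    print(n,r.get_calibration(n),(d>0).mean())
print(r.read_t(),r.read_eef_pos(),r.read_tool_rot(),r.read_width())
E
```

```text
scene {'mtx': array([[375.19170202,   0.        , 253.66189617],
       [  0.        , 375.19170202, 194.93960598],
       [  0.        ,   0.        ,   1.        ]]), 'k1': -0.08355739421840139, 'xyz': array([ 963.08026823, -391.78506693,  411.4666649 ]), 'attitude': array([-122.61275404,    1.31754727,   41.47032388])} 0.9960734049479166
top {'mtx': array([[490.41192691,   0.        , 255.72299091],
       [  0.        , 490.41192691, 184.59712921],
       [  0.        ,   0.        ,   1.        ]]), 'k1': -0.09723300004317205, 'xyz': array([436.34925059,  46.86836736, 932.19614562]), 'attitude': array([-1.72428148e+02, -5.82507979e-03, -9.08877483e+01])} 0.99615478515625
0.1 [167.11604001 601.89098733 204.87555689] [ -85.08140942   89.93496794 -100.5968313 ] 94.01152029734199
```

View pics/scene0.png

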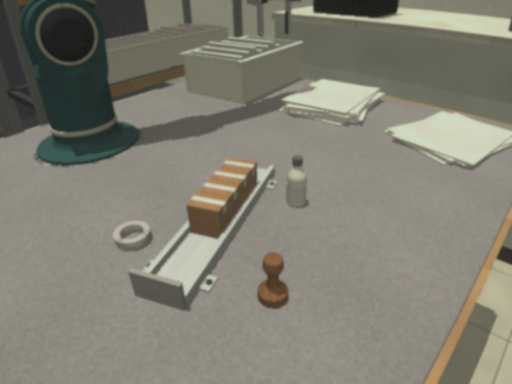

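View pics/top0.png

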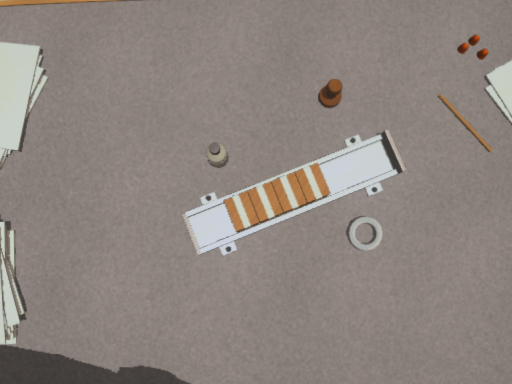

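The top view shows the rail running from (190,232) to (395,155) px, with the stop at the right (world −y) end. The cartons span (228,212) to (328,182). The stamp (331,92) and bottle (217,153) are on the +x side, and the tape (366,233) is on the −x side. Next I'll measure them.

```bash
cat > h.py <<'E'
import numpy as np, cv2
from scipy.spatial.transform import Rotation as R
from cell import r
def cam(n):
    c=r.get_calibration(n); return c["mtx"],c["k1"],np.array(c["xyz"]),R.from_euler("xyz",c["attitude"],degrees=True).as_matrix()
def rays(n,px):
    K,k1,o,A=cam(n)
    s=cv2.undistortPoints(np.float64(px).reshape(-1,1,2),K,np.array([k1,0,0,0,0.])).reshape(-1,2)
    return o,np.c_[s,np.ones(len(s))],A
def plane(n,px,z):
    o,s,A=rays(n,px); d=s@A.T
    return o+d*((z-o[2])/d[:,2])[:,None]
def bydepth(n,px,dep):
    o,s,A=rays(n,px); px=np.asarray(px)
    return o+(s*dep[px[:,1],px[:,0]][:,None])@A.T
def tri(pa,pb):
    oa,sa,A=rays("top",[pa]); ob,sb,B=rays("scene",[pb])
    a=A@sa[0]; b=B@sb[0]
    t=np.linalg.lstsq(np.c_[a,-b],ob-oa,rcond=None)[0]
    return (oa+a*t[0]+ob+b*t[1])/2, np.linalg.norm(oa+a*t[0]-ob-b*t[1])
def brown(p,box):
    h=cv2.cvtColor(p,cv2.COLOR_RGB2HSV); m=((h[...,0]<20)&(h[...,1]>120)&(h[...,2]>50)).astype(np.uint8)
    k=np.zeros_like(m); x0,y0,x1,y1=box; k[y0:y1,x0:x1]=1
    return m*k
E
python3 - <<'E'
from h import *
t=np.load("top0.npz"); s=np.load("scene0.npz")
big=cv2.resize(t["p"][120:260,170:420],None,fx=3.2,fy=3.2,interpolation=cv2.INTER_CUBIC); cv2.imwrite("pics/tz.png",big[:,:,::-1])
big=cv2.resize(s["p"][140:310,120:320],None,fx=3.5,fy=3.5,interpolation=cv2.INTER_CUBIC); cv2.imwrite("pics/sz.png",big[:,:,::-1])
m=brown(t["p"],(200,150,345,245)); ys,xs=np.nonzero(m); px=np.c_[xs,ys]
P=bydepth("top",px,t["d"]); print(np.percentile(P[:,2],[5,25,50,75,95]))
W=plane("top",px,68)[:,:2].astype(np.float32)
print(cv2.minAreaRect(W), cv2.boxPoints(cv2.minAreaRect(W)))
# whole depth
yy,xx=np.mgrid[130:255,180:415]; px=np.c_[xx.ravel(),yy.ravel()]; P=bydepth("top",px,t["d"])
for lo,hi in ((6,11),(18,26),(30,56),(62,74)):
    q=P[(P[:,2]>lo)&(P[:,2]<hi)]; print(lo,hi,len(q),q.min(0),q.max(0),cv2.minAreaRect(q[:,:2].astype(np.float32)))
E
```

```text
[66.18290213 67.74369593 68.80444493 69.83589724 71.36749901]
((528.693603515625, 7.8621826171875), (59.70675277709961, 179.02178955078125), 21.071414947509766) [[468.65445   80.65453 ]
 [533.0184   -86.396614]
 [588.7328   -64.93017 ]
 [524.36884  102.12098 ]]
6 11 3507 [ 429.16711369 -247.25054083    6.00771501] [660.82026063 185.1029731   10.99925543] ((544.8472290039062, -31.14837646484375), (229.68096923828125, 433.0235290527344), 0.34923163056373596)
18 26 2608 [ 431.68093307 -225.18879826   18.00096589] [651.68716276 177.90367302  25.98665181] ((519.7130126953125, -26.648056030273438), (212.19847106933594, 409.1599426269531), 8.458185195922852)
30 56 482 [ 470.05672557 -230.32874622   30.05279854] [652.45643352 132.85382001  55.81436888] ((592.1043090820312, -49.089599609375), (146.60169982910156, 336.74847412109375), 19.063735961914062)
62 74 3588 [469.57311734 -85.03606008  62.05528068] [628.81220983 133.79458521  73.98818152] ((576.7631225585938, 25.784034729003906), (161.60250854492188, 181.89511108398438), 20.714731216430664)
```

View pics/tz.png

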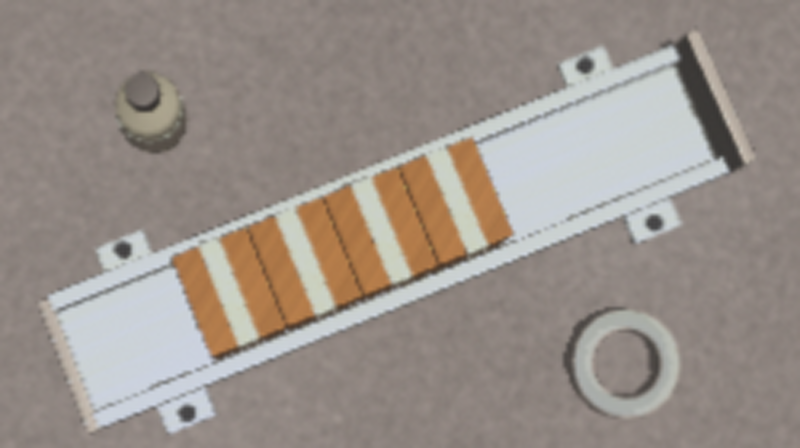

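View pics/sz.png

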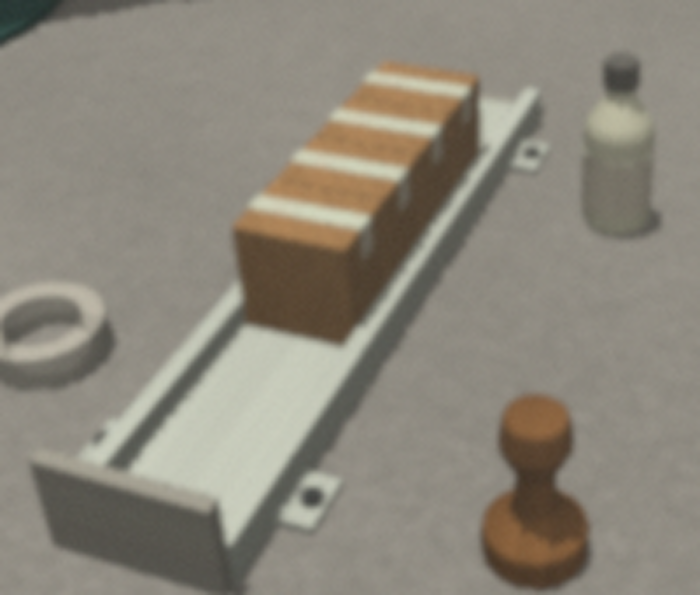

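The zooms show the front carton's top corners at zoomed px (472,139) and (512,236) in the top view, and (236,228) and (347,250) in the scene view. The stop's top edge runs (692,33)–(752,160), and the end bar runs (42,302)–(92,430).

```bash
python3 - <<'E'
from h import *
T=lambda a:(np.array(a,float)+.5)/3.2-.5+[170,120]
S=lambda a:(np.array(a,float)+.5)/3.5-.5+[120,140]
for n,a,b in (("front +x",(472,139),(348,250)),("front -x",(512,236),(236,228)),("rear -x",(215,358),(388,63)),("rear +x",(173,256),(478,75)),("stop outer +x",(752,160),(36,457)),("stop outer other",(692,33),(216,502))):
    p,g=tri(T(a),S(b)); print(n,p.round(1),round(g,1))
print("stop top z50 outer",plane("top",T([(692,33),(752,160)]),50).round(1)[:,:2])
print("stop top inner",plane("top",T([(682,40),(740,167)]),50).round(1)[:,:2])
print("bar outer z8",plane("top",T([(42,302),(92,430)]),8).round(1)[:,:2])
print("lip corners z22",plane("top",T([(52,297),(97,428),(668,50),(728,172)]),22).round(1)[:,:2])
E
```

```text
front +x [589.  -65.3  67. ] 1.3
front -x [534.  -85.9  66.2] 1.3
rear -x [469.8  80.8  66.6] 3.5
rear +x [524.5 101.4  68.7] 1.7
stop outer +x [ 577.4 -228.9   49.7] 1.2
stop outer other [ 652.3 -197.7   50.9] 1.1
stop top z50 outer [[ 652.2 -198.4]
 [ 577.1 -229.4]]
stop top inner [[ 648.1 -192.3]
 [ 573.1 -222.1]]
bar outer z8 [[505.2 183.6]
 [429.7 154.2]]
lip corners z22 [[ 507.   175.7]
 [ 430.9  149.7]
 [ 648.8 -191.1]
 [ 574.6 -223.2]]
```

The two views agree: rail yaw is about 21°, centre about (541,−22), and the carton tops are at z≈67 (text says 68). The gap to the stop is about 143 mm. I'll move behind the row with the fingers slightly open across the rail, so two tips fit between the lips.

```bash
cat >> h.py <<'E'
yaw=np.radians(21.05); U=np.array([-np.sin(yaw),np.cos(yaw)]); X=np.array([np.cos(yaw),np.sin(yaw)])
C=np.array([541.1,-22.5])
def W(s,z,x=-0.3): return [*(C+s*U+x*X),z]
def s_of(p): return float((np.asarray(p)[:2]-C)@U)
E
python3 - <<'E'
from h import *
best=None
for sg in (1,-1):
    y=np.array([*(sg*X),0]); x=np.array([0,0,-1.]); z=np.cross(x,y)
    rpy=R.from_matrix(np.c_[x,y,z]).as_euler("xyz",degrees=True)
    hover=W(157,130); j=r.solve_ik(hover,rpy); print(sg,rpy,j)
    if j is None: continue
    j=np.array(j); c=np.abs(j-r.read_joints()).max()
    if best is None or c<best[0]: best=(c,rpy)
rpy=best[1]; 
r.command_gripper(20,10)
r.move_ptp(W(157,130),rpy)
print(r.read_t(),r.read_eef_pos(),r.read_tool_rot(),r.read_width(),r.read_force(),s_of(r.read_eef_pos()))
print(r.move_l(W(157,32),vel=60,max_force=6))
print(r.read_t(),r.read_eef_pos(),r.read_force())
for n in ("top","scene"):
    p,d=r.read_camera(n); cv2.imwrite(f"pics/{n}1.png",p[:,:,::-1])
E
```

```text
1 [68.95 90.    0.  ] [-42.2780991   18.17387345  28.84193697 114.93636624 -11.39769595
  49.58487753  13.83827048]
-1 [-111.05   90.      0.  ] [ -66.97069963   28.71622661   62.34672793  115.55802499  -31.48201222
   54.5817979  -147.23762068]
3.3833 [484.3588571  125.00024822 130.02477901] [160.54097009  89.9853724   91.7005857 ] 20.098268510352323 [-0.09650536 -0.09448282 -0.78306094] 158.03759016333893
False
5.1667 [484.56654836 123.98364788  32.23531943] [0.58326925 0.54393867 0.75647652]<sys>:0: UserWarning: Gimbal lock detected. Setting third angle to zero since it is not possible to uniquely determine all angles.
```

View pics/scene1.png

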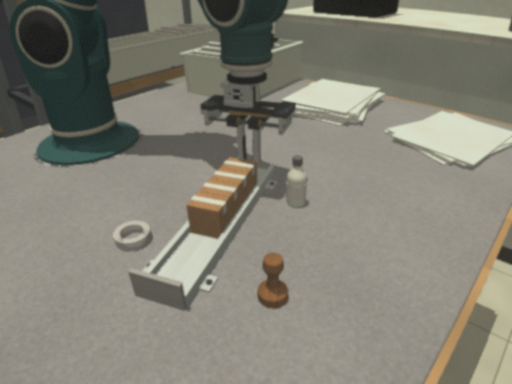

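View pics/top1.png

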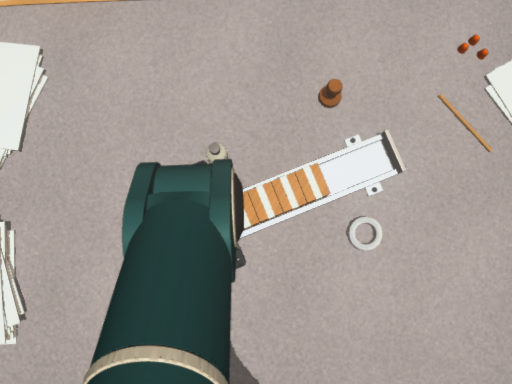

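The fingertips are in the channel behind the row at scene px (248,160), and nothing has been disturbed. Next: gentle contact, then the push.

```bash
python3 - <<'E'
from h import *
f=lambda: round(float(r.read_force()[:2]@U),2)
def st(l): print(l,round(r.read_t(),2),"s",round(s_of(r.read_eef_pos()),2),np.round(r.read_eef_pos(),1),"F",f(),np.round(r.read_force(),1))
st("start")
print(r.move_l(W(118,32),vel=15,max_force=1.8)); st("contact")
E
```

```text
start 5.27 s 157.05 [484.5 124.   32.2] F 0.28 [-0.9 -0.   0.1]
True
contact 6.89 s 131.04 [493.5  99.6  31.8] F 0.58 [-0.2  0.5 -0.3]
```

Contact came at s=131.0, against a predicted 130.8. Home should therefore be near s≈−12.

```bash
python3 - <<'E'
from h import *
f=lambda: round(float(r.read_force()[:2]@U),2)
def st(l): print(l,round(r.read_t(),2),"s",round(s_of(r.read_eef_pos()),2),np.round(r.read_eef_pos(),1),"F",f(),np.round(r.read_force(),1))
print(r.move_l(W(60,32),vel=25,max_force=13)); st("A")
for n in ("top","scene"):
    p,d=r.read_camera(n); cv2.imwrite(f"pics/{n}2.png",p[:,:,::-1])
E
```

```text
False
A 9.89 s 60.02 [519.2  33.4  32. ] F 2.31 [-0.6  2.2 -1.8]
```

View pics/scene2.png

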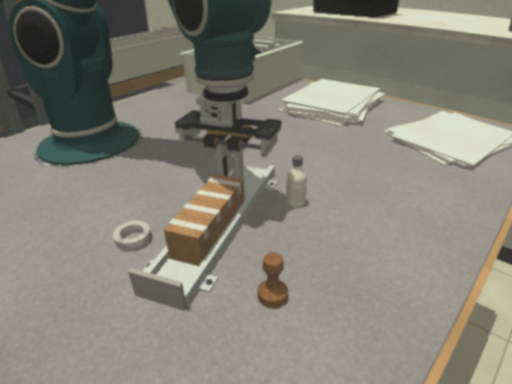

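The row, now at scene px (168–243, 178–262), is upright, tight and moving with the fingers. I'll continue and slow down before the stop.

```bash
python3 - <<'E'
from h import *
f=lambda: round(float(r.read_force()[:2]@U),2)
def st(l): print(l,round(r.read_t(),2),"s",round(s_of(r.read_eef_pos()),2),np.round(r.read_eef_pos(),1),"F",f(),np.round(r.read_force(),1))
print(r.move_l(W(0,32),vel=25,max_force=10)); st("B")
print(r.move_l(W(-22,32),vel=6,max_force=7)); st("C")
for n in ("top","scene"):
    p,d=r.read_camera(n); np.savez(f"{n}3.npz",p=p,d=d); cv2.imwrite(f"pics/{n}3.png",p[:,:,::-1])
    a,b=((120,260,170,420),(140,310,120,320))[n=="scene"][:2],((170,420),(120,320))[n=="scene"]
    cv2.imwrite(f"pics/{n}3z.png",cv2.resize(p[a[0]:a[1],b[0]:b[1]],None,fx=3.2,fy=3.2,interpolation=cv2.INTER_CUBIC)[:,:,::-1])
E
```

```text
False
B 12.54 s 0.03 [540.8 -22.6  32. ] F 3.57 [-1.4  3.3 -0.8]
True
C 14.54 s -11.26 [544.7 -33.2  31.7] F -0.69 [-0.2 -0.8 -0.6]
```

View pics/scene3z.png

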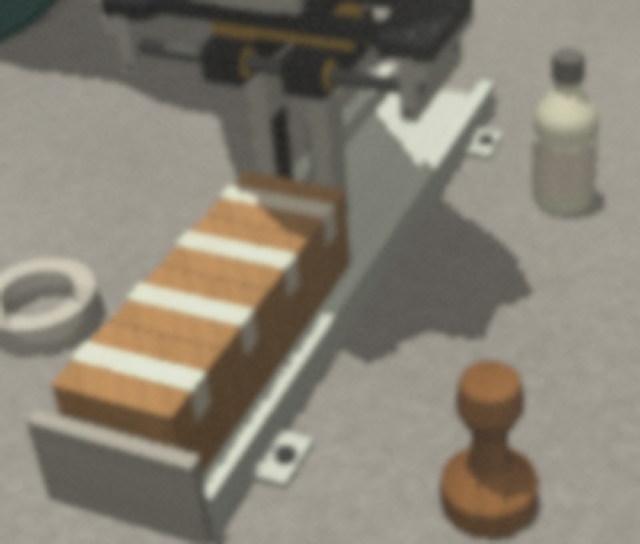

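View pics/top3z.png

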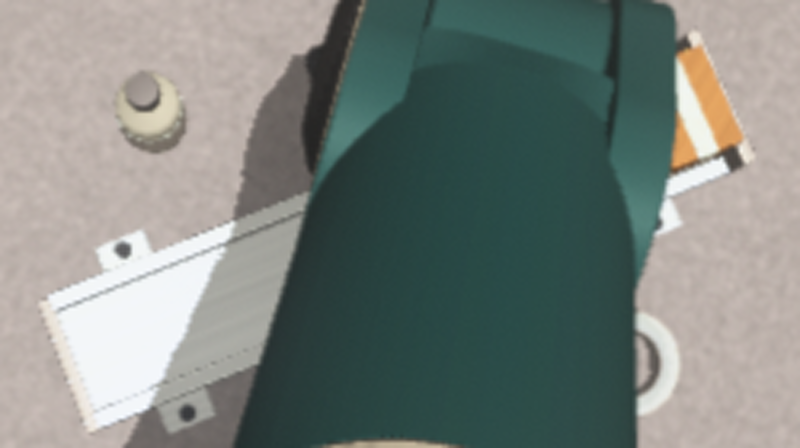

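The front carton appears to meet the stop. I'll confirm with another very slow press: if the position repeats, the row is home.

```bash
python3 - <<'E'
from h import *
f=lambda: round(float(r.read_force()[:2]@U),2)
def st(l): print(l,round(r.read_t(),2),"s",round(s_of(r.read_eef_pos()),2),"F",f(),np.round(r.read_force(),1))
st("0")
s0=s_of(r.read_eef_pos())
print(r.move_l(W(s0-5,32),vel=4,max_force=9)); st("D")
r.pause(.3); st("D+")
print(r.move_l(W(s0+6,32),vel=15)); st("back")
r.move_l(W(s0+40,32),vel=60)
r.move_l(W(s0+40,150),vel=120); 
p,d=r.read_camera("scene"); cv2.imwrite("pics/scene4.png",cv2.resize(p[140:310,120:320],None,fx=3.2,fy=3.2,interpolation=cv2.INTER_CUBIC)[:,:,::-1])
st("up")
E
```

```text
0 14.64 s -11.08 F -0.25 [-0.4 -0.4 -0.4]
True
D 15.31 s -11.19 F -0.67 [ 0.3 -0.6 -0.1]
D+ 15.61 s -11.12 F 0.24 [-0.5  0.1  0.8]
False
back 16.17 s -5.04 F 0.29 [-0.4  0.2 -0.1]
up 18.07 s 29.01 F 0.34 [ 0.2  0.4 -0.1]
```

View pics/scene4.png

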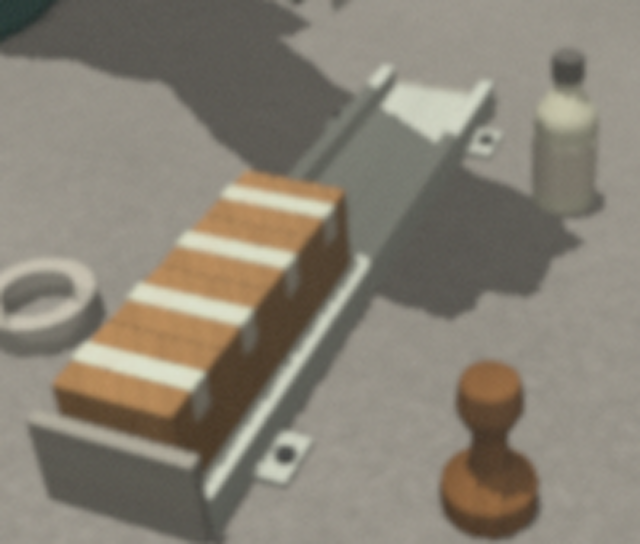

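The press position repeated (−11.26, then −11.19), so the row is home. I'll move the arm clear and check from the top view.

```bash
python3 - <<'E'
from h import *
r.movej([-76.862,23.915,-0.59,92.452,0.269,63.638,-3.037])
p,d=r.read_camera("top"); cv2.imwrite("pics/top5.png",cv2.resize(p[80:260,170:420],None,fx=3.2,fy=3.2,interpolation=cv2.INTER_CUBIC)[:,:,::-1])
m=brown(p,(250,130,402,245)); 
n,lab,stt,_=cv2.connectedComponentsWithStats(m); keep=np.isin(lab,[i for i in range(1,n) if stt[i,4]>40])
ys,xs=np.nonzero(keep); w=plane("top",np.c_[xs,ys],68)
rel=w[:,:2]-C; s=rel@U; print(np.percentile(s,[.3,99.7]),s.min(),s.max(),cv2.minAreaRect(w[:,:2].astype(np.float32)))
print(r.read_t(),r.read_force())
E
```

```text
[-198.84098089  -20.59930848] -199.2250952329464 -20.194394696439144 ((580.6778564453125, -124.77595520019531), (60.70478820800781, 179.02149963378906), 21.3192195892334)
20.6083 [-0.30292942  0.00679487  0.59707335]
```

View pics/top5.png

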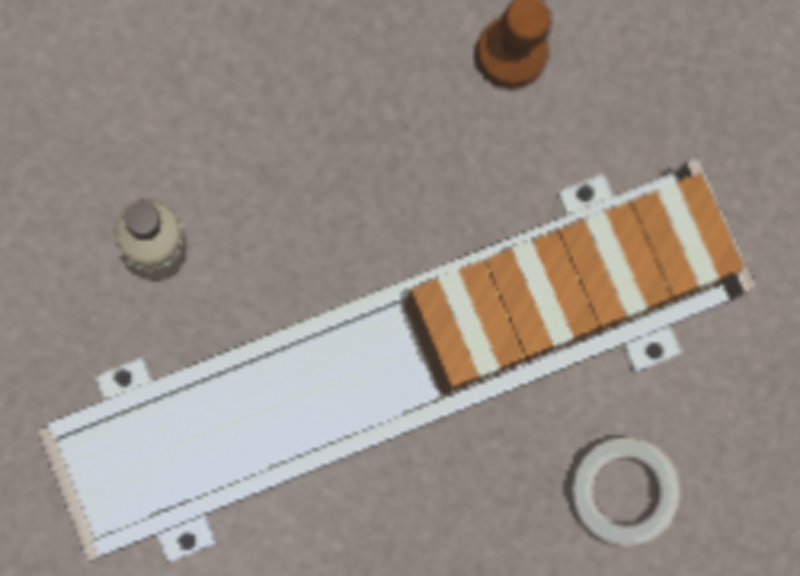

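The top view shows the row tight against the stop at zoomed px (742,270), with a length of 179 mm, the same as at the start. The stamp, bottle and tape roll haven't moved. I'm handing in.

```bash
python3 -c "
from cell import r
r.close_job()"
```

```text
the job is handed in; nothing more can be done
```

The four cartons now stand in a tight row against the end stop, and I've handed the job in. I pushed them about 142 mm along the rail with two slightly open fingertips, slowing for the last stretch, and then moved the hand away.

- **Home:** the fingers stopped at the same place on two slow presses (s = −11.26 and −11.19 mm along the rail), limited to changes of 7 N and 9 N. That is about 1 mm from the −12 mm I predicted.
- **Tight row:** the last top picture puts the row from −199 to −20 mm along the rail, with the stop's face at −200. It is 179 mm long, the same as at the start (nominal 180). No gaps show, though at this resolution I could not rule out one under about 1 mm.
- **Bystanders:** the stamp, glue bottle and tape roll look unmoved in the before and after pictures.
- **Time and disagreements:** the run took about 21 s of the 38 s allowed. Carton-top heights from the two views came out at 66–69 mm against 68 mm in the text, within the calibration's 2 mm. No check failed.

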